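# Set two samples and uncap the topping canister

### The job

Get the tasting ready: set one of the two loose chocolate cups from the counter upright into the rack pocket marked with one dot, then the other into the pocket marked with two dots. Then take the red cap off the topping canister: nobody remembers whether it is left- or right-handed, so find out which way it turns loose and do not turn or pull it hard against a stop. Finish with the gripper still holding the cap still and level straight above the open canister, about 10 cm up, and leave everything else where it stands.

Things in the scene. Friction and masses are not known exactly. Their poses are not given: they have to be found in the camera images.
- cup_a: Loose brown fluted chocolate cup with cream filling, 37 mm across the rim, 28 mm high, narrower at the foot, 14 g, standing on the bare counter to the robot's left. Origin at the centre of its underside, z up. Grasp across the rim. (The many cups on the white boards are not part of the job.)
- cup_b: The other loose chocolate cup on the bare counter, identical to cup_a; either cup may go first.
- pocket_1 (a point): Centre of the floor of the round pocket in the fixed light wooden block marked with ONE black dot (on its edge nearest the robot). Pocket 40 mm across, 10 mm deep, floor 14 mm above the counter, block top 24 mm. x of the point points from the dots to the pocket, z up.
- pocket_2 (a point): The same for the block marked with TWO black dots. The two blocks (76 x 58 mm each) stand side by side on a dark base, 62 mm between pocket centres; which of them is on the left varies.
- canister: Fixed aluminium canister 74 mm across, 86 mm at its rubber foot. Origin at the centre of its underside, z up. Mouth 90 mm above the counter, with a brass collar ring up to 95 mm round the cap's disc. The cap sits in it by a coarse part-turn thread (it does not rise while turning), left- or right-handed by chance, with the same look; about 2 mm of play.
- cap: Loose red cap, about 90 g, in the canister's mouth: disc 55 mm across, 8 mm thick, with an upright wing bar to grip, 42 mm long and 14 mm thick, from 8 to 40 mm above the origin. Origin at the centre of the disc's underside (90 mm above the counter when seated), z up, x along the wing. A grey stem with cross lugs reaches 28 mm below the origin.
- cap_wing (a point): Grip point in the upper half of the cap's wing bar, 32 mm above the cap's origin, same axes (lower, fingertips meet the disc). Turned about z the wrong way, the seated cap comes up solid after 5 to 13 degrees; the right way it turns freely through a quarter turn (firm stop at 95 to 102 degrees), and from 70 degrees on it lifts straight out.
- counter_brush: Bystander: beech crumb brush, 131 mm long, loose, near the robot. Leave alone.
- hazel_bowl: Bystander: oval bowl of hazelnuts, 94 x 128 x 53 mm, loose, between the canister and the robot. Leave alone.
- scoop: Bystander: steel scoop with wooden handle, 138 mm long, loose. Leave alone.
There are look-alikes about, which are no part of the job. Leave any green look-alike of the cup_a alone.

How it is judged:
By the outcome, as a careful person would: the job done as asked, in the order asked, and still so for the second after the job is handed in, while the arm keeps its last pose, push and grip.
It also fails if it takes over 72 s, if anything falls off the work surface, if the arm or the gripper's body presses on something with over 40 N, if the wrist force passes 120 N, or if a joint passes its speed limit or range.

### The arm

A 6-joint arm with a two-finger parallel gripper is mounted at the origin on a cart in front of the work surface, level with it; the furniture and walls round the work are solid. World frame = base frame: x ahead of the robot, y to its left, z up, the work surface at z = 0. Lengths are in m, angles in rad, forces in N, time in s.
With the tool pointing down it reaches from about 0.375 to 0.925 m from the base axis. Payload 5.7 kg.
Tool frame: the origin (TCP) lies between the finger pads; the fingertips stand 22 mm ahead of it and the grasp point (between the pads) lies 3 mm ahead of it; z points along the fingers, x is the direction in which the jaws open and shut, and the axes are right-handed (so a half turn about z gives the same grasp; the last joint's range is limited). The gripper opens to 85 mm and grips with 20 to 120 N. Pads are 22 mm wide; open, the fingers measure 114 mm over their backs; the gripper's body (76 mm by 85 mm) begins 54 mm behind the grasp point. The pads swing forward as they close: fully open they stand 13 mm farther back than shut.
Start: joints at [1.026, 0.359, 1.51, -0, 1.272, -0.115], TCP at [0.25, 0.545, 0.253] pointing down, gripper open.
Joint ranges: [-2.97, 2.97], [-1.01, 2.36], [0.21, 2.38], [-0.96, 4.11], [0.2, 2.71], [-2.98, 2.98]. Speed limits (rad/s): [2.39, 2.39, 3.14, 3.14, 3.14, 3.14].

### API

Orientations are given as a rotation vector (axis times angle).
In Python, from cell import telemetry, viewer, ctrl gives the robot as it stands.
- The arm moves only by the tool arm_command, never from a script. Its argument "series" is a list of rows, each a list of 6 numbers: the shift along the tool's x, y, z in m, then the turn, a rotation vector about the tool's x, y, z in rad. A call has 1 to 20 rows; each row is the pose to reach, as a shift and turn from the pose commanded when the call began, along the tool's axes at that moment; what a row does not reach only later rows make up. A row lasts 1/8 s, in which the tool goes at most 62.5 mm and 10.7 degrees, less where a joint would pass 70% of its speed; a pose out of reach is approached as far as the arm can. A call with a gripper value outside its range is refused whole. "hand" is the closure, from -1 (fully open) to 1 (shut), set as the call begins (left out, the last holds). The fingers move at their own pace and stop on an object; "squeeze" is the grip in N (left out, the last holds). Time passes only in rows, so rows that repeat a pose let the fingers close. It gives the time, the measured TCP pose, the force and the opening at its end, in the units of the state.
- telemetry.state(): the state, without advancing time (a new reading comes with each control period).
- viewer.grab_frame(name): name is "side" or "top" or "wrist"; returns a dict with "color" (420x560x3 uint8, red, green, blue), "vfov" (degrees; the focal length in pixels is half the picture's height over the tangent of half this angle, whatever the lens; pixels are square), "cx", "cy" (the principal point, pixels), "dist" ([k1, k2, p1, p2, k3] as OpenCV has them; the pictures are not rectified), "cam_to_world" (4x4, takes a point from camera to world coordinates). Camera axes: x right, y up, looking along -z (the intrinsics and any distortion apply to the point x, -y, -z); pixel columns grow to the right and rows downward; lengths in m; the calibration is good to about 2 mm. A picture is of the moment at which its call begins. There is no depth.
- ctrl.finish_job(): hands the job in, once; it reports no verdict.
Trained networks look in the newest picture that a camera, given by its name, has taken for a name from the list of things; names that differ only in an ending like _2 or _b are one class to them, and where a whole thing is asked for, a point or a joint stands for the part that bears it (a point fixed in the world has none). Each returns a list of dicts, best first, with "p" (0 to 1); they miss things now and then, are a little off and sometimes report something else, mostly with a low value. They report only what shows in the picture. A call takes as long as a camera call. They do not tell look-alikes from the thing itself.
- viewer.look_for(camera, label): "location" ([column, row] in pixels, amid what is visible of it).
The state is a dict: "time": time; "q": joint angles; "qvel": joint speeds; "tau": joint torques, N m; "tcp_pos": TCP position; "tool_rot": TCP orientation; "ft_force": force on the tool from outside, world axes, zero at the start; "moment": the same for the moment, N m; "grip_width": finger opening in m.
Only numpy, scipy, OpenCV 4.12 (cv2) and the standard library are available. Lean on these libraries where they do the work, as an engineer would, in place of code of your own. Each camera call takes 0.05 s, during which the arm holds its last target. There are 200 camera calls.

## Working session

There is one attempt and no reset: what is moved stays moved. The work goes in short steps, Python scripts to look and compute and a tool call to move; the robot and the scene stay as the last step left them, time stands still between calls to the robot, and variables do not carry over. Pictures are saved under pics/ and viewed, about 8 in all and at most 12, crops included, and the job is handed in when it is done.

Besides the shell and the picture viewer there is one more tool, called after "Request:" as name(argument=value, ...) on one line, values as JSON. arm_command: Moves the arm, as the interface text tells. Its arguments: {"type":"object","properties":{"series":{"type":"array","items":{"type":"array","items":{"type":"number"}}},"hand":{"type":"number"},"squeeze":{"type":"number"}},"required":["series"]}

```bash
mkdir -p pics; ls
cat > h.py <<'E'
import numpy as np, cv2
from scipy.spatial.transform import Rotation as R
from cell import telemetry, viewer, ctrl
def grab(n, name=None):
    f=viewer.grab_frame(n)
    if name: cv2.imwrite(f'pics/{name}.png', f['color'][:,:,::-1])
    return f
def K(f):
    h=f['color'].shape[0]; fl=h/2/np.tan(np.radians(f['vfov'])/2)
    return np.array([[fl,0,f['cx']],[0,fl,f['cy']],[0,0,1.]])
def w(f,px,z):
    u=cv2.undistortPoints(np.array([[px]],float),K(f),np.array(f['dist'],float))[0,0]
    T=np.array(f['cam_to_world']); d=T[:3,:3]@[u[0],-u[1],-1]; o=T[:3,3]
    return o+d*(z-o[2])/d[2]
def proj(f,P):
    T=np.linalg.inv(np.array(f['cam_to_world'])); c=T[:3,:3]@np.array(P)+T[:3,3]
    return cv2.projectPoints(np.array([[c[0],-c[1],-c[2]]]),np.zeros(3),np.zeros(3),K(f),np.array(f['dist'],float))[0][0,0]
def tool(p):  # world point -> tool frame
    s=telemetry.state(); return R.from_rotvec(s['tool_rot']).inv().apply(np.array(p)-s['tcp_pos'])
E
python3 - <<'E'
from h import *
np.set_printoptions(precision=3,suppress=True)
print(telemetry.state())
for c in ['top','side','wrist']:
    f=grab(c,c+'0'); print(c,f['cx'],f['cy'],f['dist'],np.array(f['cam_to_world'])[:3,3])
    for l,z in [('cup_a',.028),('pocket_1',.024),('canister',.09),('cap',.1),('cap_wing',.125)]:
        for d in viewer.look_for(c,l)[:6]: print(l,d['p'],np.array(d['location']),w(f,d['location'],z))
E
```

```text
pics
{'time': 0.0, 'q': array([ 1.026,  0.36 ,  1.511,  0.   ,  1.272, -0.115]), 'qvel': array([ 0.001, -0.   , -0.002,  0.001,  0.   ,  0.001]), 'tau': array([  0.001, -52.762, -27.863,  -0.   ,   0.013,  -0.   ]), 'tcp_pos': array([0.25 , 0.545, 0.252]), 'tool_rot': array([ 2.643,  1.696, -0.003]), 'ft_force': array([ 0.22 , -0.817,  0.129]), 'moment': array([-0.026, -0.067,  0.008]), 'grip_width': 0.08537689015418037}
top 273.30670988671636 210.37170677629126 [-0.019  0.     0.     0.     0.   ] [ 0.37  -0.021  1.3  ]
cup_a 0.62 [148.2 209.9] [0.467 0.29  0.028]
cup_a 0.51 [191.  211.6] [0.463 0.175 0.028]
pocket_1 0.76 [347.  202.4] [ 0.493 -0.246  0.024]
canister 0.59 [238.8 178.7] [0.545 0.045 0.09 ]
canister 0.3 [347.2 201.9] [ 0.488 -0.235  0.09 ]
cap 0.84 [240.  167.8] [0.571 0.042 0.1  ]
cap_wing 0.85 [242.1 168.5] [0.565 0.035 0.125]
cap_wing 0.66 [191.4 209.5] [0.461 0.159 0.125]
side 287.01198566715715 210.58781371117655 [0.027 0.    0.    0.    0.   ] [0.395 0.782 0.693]
cup_a 0.88 [271.9 353.6] [0.472 0.295 0.028]
cup_a 0.74 [321.2 290.7] [0.391 0.143 0.028]
cup_a 0.71 [280.6 305.7] [0.467 0.187 0.028]
pocket_1 0.86 [277.8 199.6] [ 0.507 -0.167  0.024]
pocket_1 0.53 [247.3 164.7] [ 0.61  -0.333  0.024]
canister 0.73 [242.8 257.4] [0.545 0.125 0.09 ]
cap 0.63 [236.6 228.7] [0.569 0.05  0.1  ]
cap_wing 0.9 [234.8 232.6] [0.563 0.093 0.125]
wrist 284.76779931414353 206.27435018821535 [-0.007  0.     0.     0.     0.   ] [0.179 0.578 0.373]
cup_a 0.68 [109.1 414.6] [0.455 0.185 0.028]
```

Run:
```python
import cv2
a=cv2.imread('pics/top0.png')[110:290,90:410]; cv2.imwrite('pics/topc.png',cv2.resize(a,(800,450),interpolation=cv2.INTER_CUBIC))
```

```text
(no output)
```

View pics/topc.png

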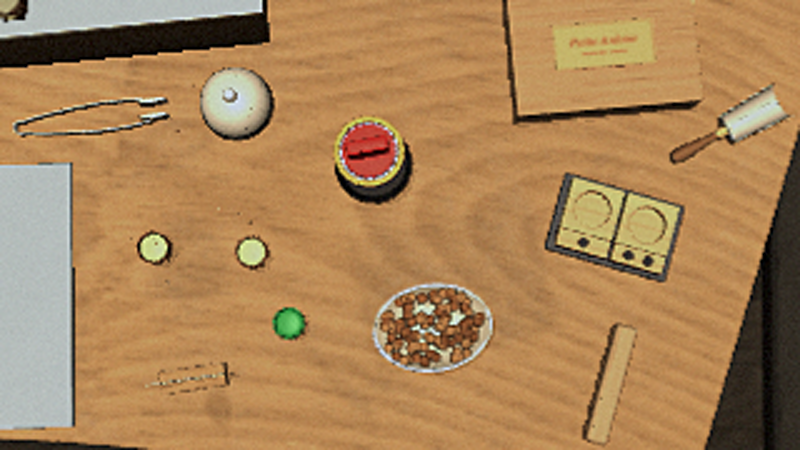

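View pics/side0.png

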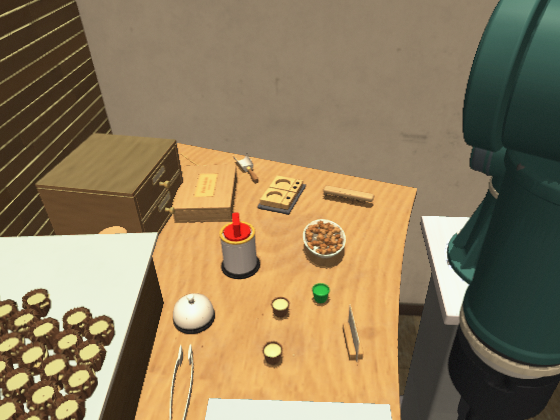

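The top picture shows two cream cups at crop (154,247) and (252,252), with the green look-alike at (289,323). The one-dot block is on the left, with its pocket at (592,208) and dot at (583,242). The two-dot pocket is at (648,224). The cap wing is at (367,148). The side view agrees with this.

Run:
```python
from h import *
np.set_printoptions(precision=3,suppress=True)
f=grab('top'); c=lambda x,y:(90+x/2.5-.3,110+y/2.5-.3)
P={n:w(f,c(*p),z) for n,p,z in [('cupL',(154,247),.028),('cupR',(252,252),.028),('p1',(592,208),.024),('p2',(648,224),.024),('d1',(583,242),.024),('d2',(638,258),.024),('wa',(347,155),.13),('wb',(388,144),.13),('cap',(367,148),.13),('green',(289,323),.028)]}
for n,p in P.items(): print(n,p,np.round(tool(p),3))
M=R.from_rotvec(telemetry.state()['tool_rot']).as_matrix(); print(M)
x=P['p1']-P['d1']; d=P['p2']-P['p1']; print('block x deg',np.degrees(np.arctan2(x[1],x[0])),'from pair',np.degrees(np.arctan2(d[1],d[0]))+90,np.linalg.norm(d))
x=P['wb']-P['wa'];print('wing deg',np.degrees(np.arctan2(x[1],x[0])),'tool x deg',np.degrees(np.arctan2(M[1,0],M[0,0])))
f=grab('wrist');print(f['vfov'],tool(np.array(f['cam_to_world'])[:3,3]),M.T@np.array(f['cam_to_world'])[:3,:3])
```

```text
cupL [0.471 0.282 0.028] [-0.148  0.31   0.225]
cupR [0.466 0.177 0.028] [-0.245  0.35   0.225]
p1 [ 0.518 -0.19   0.024] [-0.557  0.55   0.229]
p2 [ 0.501 -0.251  0.024] [-0.619  0.56   0.229]
d1 [ 0.481 -0.18   0.024] [-0.563  0.512  0.229]
d2 [ 0.464 -0.24   0.024] [-0.625  0.522  0.229]
wa [0.556 0.069 0.13 ] [-0.306  0.477  0.123]
wb [0.568 0.028 0.13 ] [-0.338  0.504  0.123]
cap [0.563 0.049 0.13 ] [-0.321  0.492  0.123]
green [0.39  0.135 0.028] [-0.314  0.299  0.225]
[[ 0.417  0.909 -0.   ]
 [ 0.909 -0.417 -0.   ]
 [-0.     0.    -1.   ]]
block x deg -14.767402126369005 from pair -15.418737075646177 0.06327639345074834
wing deg -74.1571321718256 tool x deg 65.37589221091733
64.87898250151497 [ 0.    -0.078 -0.12 ] [[ 1.    -0.001 -0.001]
 [-0.001 -0.952 -0.306]
 [-0.     0.306 -0.952]]
```

Request:
arm_command(series=[[-0.148,0.31,0.1,0,0,1.405],[-0.148,0.31,0.1,0,0,1.405],[-0.148,0.31,0.1,0,0,1.405],[-0.148,0.31,0.1,0,0,1.405],[-0.148,0.31,0.1,0,0,1.405],[-0.148,0.31,0.1,0,0,1.405],[-0.148,0.31,0.1,0,0,1.405],[-0.148,0.31,0.1,0,0,1.405],[-0.148,0.31,0.1,0,0,1.405],[-0.148,0.31,0.1,0,0,1.405],[-0.148,0.31,0.1,0,0,1.405]], hand=-1, squeeze=20)

```text
time: 2.38
tcp_pos: [0.4701, 0.2819, 0.1534]
tool_rot: [3.115, -0.411, 0.0]
ft_force: [-0.4, -0.5, 0.6]
grip_width: 0.0854
```

Run:
```python
from h import *
np.set_printoptions(precision=3,suppress=True)
s=telemetry.state();print(s['time'],s['tcp_pos'],s['q'],s['qvel'])
f=grab('wrist','w1')
for d in viewer.look_for('wrist','cup_a'): p=w(f,d['location'],.026);print(d,p,tool(p))
```

```text
2.375 [0.47  0.282 0.153] [ 0.414  0.397  1.735 -0.     1.009  0.677] [-0.002 -0.001 -0.001  0.     0.002  0.005]
{'location': [285.7, 201.7], 'p': 0.86} [0.472 0.284 0.026] [ 0.002 -0.003  0.127]
{'location': [312.7, 312.9], 'p': 0.72} [0.469 0.18  0.026] [0.026 0.099 0.127]
{'location': [245.7, 359.3], 'p': 0.72} [0.397 0.147 0.026] [-0.035  0.15   0.127]
{'location': [469.3, 411.2], 'p': 0.4} [0.592 0.028 0.026] [0.184 0.213 0.127]
```

View pics/w1.png

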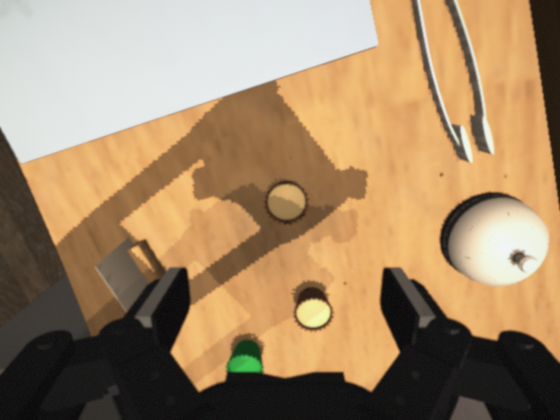

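The loose cup's rim is centred at (286,202), about 2 mm off the tool axis. The second cup is at (313,313). I'll go down and grip.

Request:
arm_command(series=[[0.002,-0.002,0.05,0,0,0],[0.002,-0.002,0.09,0,0,0],[0.002,-0.002,0.121,0,0,0],[0.002,-0.002,0.121,0,0,0],[0.002,-0.002,0.121,0,0,0]])

```text
time: 3.1
tcp_pos: [0.4732, 0.2834, 0.0331]
tool_rot: [-3.114, 0.413, -0.001]
ft_force: [-0.4, 0.8, -0.3]
grip_width: 0.0855
```

Request:
arm_command(series=[[0,0,0,0,0,0],[0,0,0,0,0,0],[0,0,0,0,0,0],[0,0,0,0,0,0],[0,0,0,0,0,0],[0,0,0,0,0,0],[0,0,0,0,0,0],[0,0,0,0,0,0]], hand=1, squeeze=20)

```text
time: 4.1
tcp_pos: [0.4731, 0.2833, 0.0332]
tool_rot: [-3.114, 0.413, -0.002]
ft_force: [-0.7, -0.4, 6.6]
grip_width: 0.0345
```

Request:
arm_command(series=[[0,0,-0.03,0,0,0],[0,0,-0.09,0,0,0],[0,0,-0.15,0,0,0],[0,0,-0.17,0,0,0],[0.02,0.053,-0.17,0,0,0],[0.04,0.106,-0.17,0,0,0],[0.06,0.159,-0.17,0,0,0],[0.08,0.212,-0.17,0,0,0],[0.1,0.265,-0.17,0,0,0],[0.12,0.318,-0.17,0,0,0],[0.14,0.371,-0.17,0,0,0],[0.16,0.424,-0.15,0,0,0],[0.167,0.445,-0.12,0,0,0],[0.167,0.445,-0.12,0,0,0],[0.167,0.445,-0.12,0,0,0],[0.167,0.445,-0.12,0,0,0]])

```text
time: 6.1
tcp_pos: [0.5182, -0.1891, 0.1534]
tool_rot: [3.114, -0.411, 0.002]
ft_force: [-0.6, -0.1, 0.3]
grip_width: 0.034
```

Run:
```python
from h import *
np.set_printoptions(precision=3,suppress=True)
s=telemetry.state();print(s['time'],s['tcp_pos'],s['q'],s['grip_width'])
f=grab('wrist','w2')
for d in viewer.look_for('wrist','pocket_1')[:3]: p=w(f,d['location'],.024);print(d,p,tool(p))
for d in viewer.look_for('wrist','cup_a')[:3]: print(d)
```

```text
6.1 [ 0.518 -0.189  0.153] [-0.475  0.401  1.728  0.     1.011 -0.213] 0.034037405466653715
{'location': [274.7, 200.8], 'p': 0.79} [ 0.512 -0.184  0.024] [-0.007 -0.003  0.129]
{'location': [254.2, 246.7], 'p': 0.73} [ 0.485 -0.218  0.024] [-0.024  0.036  0.129]
{'location': [282.8, 284.2], 'p': 0.83}
```

View pics/w2.png

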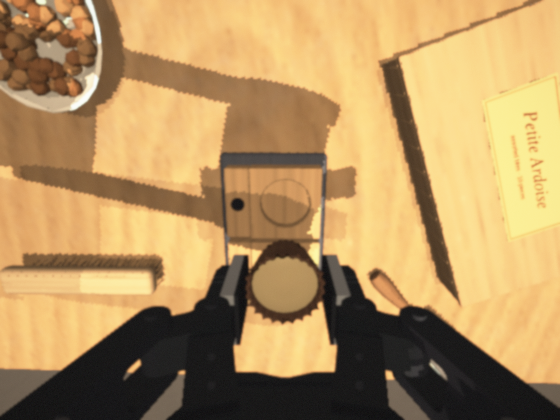

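The single-dot block's pocket ring is centred at about (285,203), with its dot at (238,205). The held cup's rim is centred at about (284,284), and it hangs upright.

Run:
```python
from h import *
np.set_printoptions(precision=4,suppress=True)
f=grab('wrist')
g=cv2.cvtColor(f['color'],cv2.COLOR_RGB2GRAY)
c=cv2.HoughCircles(cv2.GaussianBlur(g[160:246,228:330],(3,3),0),cv2.HOUGH_GRADIENT,1,30,param1=60,param2=12,minRadius=21,maxRadius=30)
print('hough',None if c is None else c[0][:3]+[228,160,0])
for p,z in [((285,203),.024),((238,205),.024),((284,284),.148)]: print(w(f,p,z),tool(w(f,p,z)))
f=grab('top');
```

```text
hough [[284.5 202.5  25.7]]
[ 0.5196 -0.1885  0.024 ] [ 0.0011 -0.0014  0.129 ]
[ 0.4833 -0.1805  0.024 ] [-0.036   0.0003  0.129 ]
[ 0.5195 -0.1864  0.148 ] [ 0.0006 -0.0034  0.005 ]
```

Request:
arm_command(series=[[0.0005,0.002,0.04,0,0,0],[0.0005,0.002,0.075,0,0,0],[0.0005,0.002,0.095,0,0,0],[0.0005,0.002,0.1,0,0,0],[0.0005,0.002,0.104,0,0,0],[0.0005,0.002,0.1055,0,0,0],[0.0005,0.002,0.1055,0,0,0],[0.0005,0.002,0.1055,0,0,0]])

```text
time: 7.35
tcp_pos: [0.518, -0.1923, 0.0474]
tool_rot: [3.114, -0.413, 0.001]
ft_force: [0.2, -0.2, 0.0]
grip_width: 0.0343
```

Request:
arm_command(series=[[0,0,0,0,0,0],[0,0,0,0,0,0],[0,0,0,0,0,0],[0,0,0,0,0,0],[0,0,0,0,0,0],[0,0,-0.03,0,0,0],[0,0,-0.06,0,0,0],[0,0,-0.105,0,0,0],[0,0,-0.105,0,0,0],[0,0,-0.105,0,0,0]], hand=-1)

```text
time: 8.6
tcp_pos: [0.5173, -0.192, 0.1516]
tool_rot: [3.114, -0.413, -0.0]
ft_force: [-0.1, -0.2, 0.0]
grip_width: 0.0853
```

Run:
```python
from h import *
np.set_printoptions(precision=4,suppress=True)
s=telemetry.state();print(s['time'],s['tcp_pos'],s['q'],s['grip_width'])
f=grab('wrist','w3')
g=cv2.cvtColor(f['color'],cv2.COLOR_RGB2GRAY)
for d in viewer.look_for('wrist','cup_a')[:3]: p=w(f,d['location'],.042);print(d,p)
p=w(f,(284.5,250),.024);print(p,np.array([.5196,-.1885,.024])+.062*np.array([-.262,-.965,0]),tool([.466,.177,.15]))
```

```text
8.6 [ 0.5173 -0.192   0.1516] [-0.4804  0.4044  1.7284 -0.0002  1.009  -0.2164] 0.08530674919305306
{'location': [284.6, 211.1], 'p': 0.88} [ 0.5183 -0.1911  0.042 ]
[ 0.5079 -0.2295  0.024 ] [ 0.5034 -0.2483  0.024 ] [-0.1451 -0.3427  0.0011]
```

View pics/w3.png

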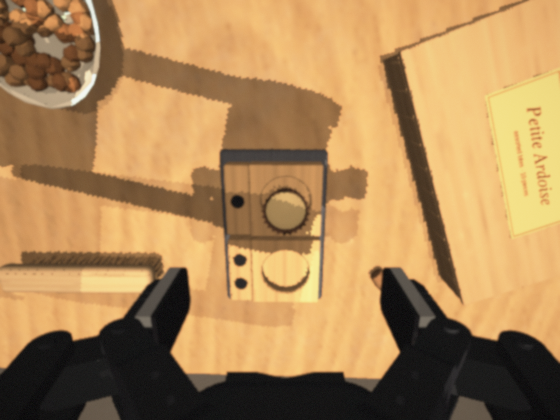

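The cup's rim is at (285,211) and the ring of its pocket at about (285,200). The two-dot pocket is at (286,269). The side camera can tell whether the cup is down in the pocket.

Run:
```python
from h import *
np.set_printoptions(precision=4,suppress=True)
f=grab('side')
for d in viewer.look_for('side','cup_a')[:6]: print(d,w(f,d['location'],.036))
c=np.array([.5190,-.1897]); 
for z in (.024,.042,.052): print(z,proj(f,[*c,z]))
a=f['color'][150:230,230:330,::-1]; cv2.imwrite('pics/s3.png',cv2.resize(a,(750,600),interpolation=cv2.INTER_CUBIC))
f=grab('wrist')
for z in (.042,.052): print(z,proj(f,[.5196,-.1885,z]))
```

```text
{'location': [320.7, 292.5], 'p': 0.76} [0.392  0.1552 0.036 ]
{'location': [280.7, 307.3], 'p': 0.66} [0.4654 0.1977 0.036 ]
{'location': [274.3, 194.6], 'p': 0.66} [ 0.5163 -0.1713  0.036 ]
0.024 [274.1445 194.3758]
0.042 [273.9138 188.5234]
0.052 [273.7838 185.2255]
0.042 [286.5417 208.0874]
0.052 [286.5799 212.5335]
```

View pics/s3.png

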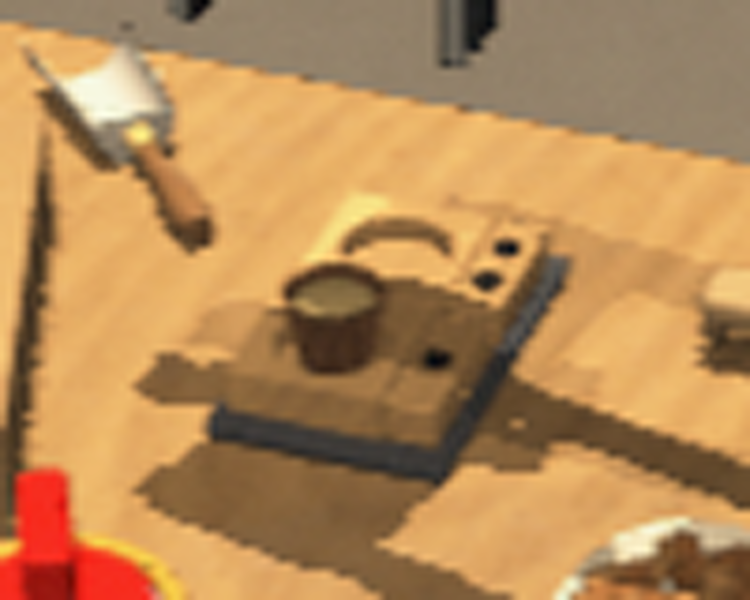

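The rim is at side pixel (274.5,189), as expected for z = 42 mm (52 mm would be row 185). Together with the near-zero force, that says the cup is seated upright in the one-dot pocket. Next is the second cup.

Request:
arm_command(series=[[0,0,-0.05,0,0,0],[-0.024,-0.055,-0.05,0,0,0],[-0.046,-0.11,-0.05,0,0,0],[-0.069,-0.165,-0.05,0,0,0],[-0.092,-0.22,-0.05,0,0,0],[-0.115,-0.275,-0.05,0,0,0],[-0.138,-0.33,-0.03,0,0,0],[-0.1445,-0.345,0,0,0,0],[-0.1445,-0.345,0,0,0,0],[-0.1445,-0.345,0,0,0,0],[-0.1445,-0.345,0,0,0,0]])

```text
time: 10.22
tcp_pos: [0.4692, 0.1778, 0.1527]
tool_rot: [-3.114, 0.416, -0.002]
ft_force: [0.9, 0.4, -0.1]
grip_width: 0.0855
```

```bash
cat > c.py <<'E'
from h import *
np.set_printoptions(precision=4,suppress=True)
s=telemetry.state();print(s['time'],s['tcp_pos'],s['q'],s['grip_width'])
f=grab('wrist','w4')
for d in viewer.look_for('wrist','cup_a')[:4]: p=w(f,d['location'],.026);print(d,p,tool(p), f['color'][int(d['location'][1]),int(d['location'][0])])
E
python3 c.py
```

```text
10.225 [0.4692 0.1778 0.1527] [ 0.2246  0.3403  1.8365 -0.0003  0.9633  0.4903] 0.08554089358212677
{'location': [208.9, 270.3], 'p': 0.97} [0.3942 0.1393 0.026 ] [-0.0623  0.057   0.1265] [33 96 44]
{'location': [284.4, 206.4], 'p': 0.72} [0.4698 0.1769 0.026 ] [0.0007 0.0008 0.1267] [167 134  86]
```

Request:
arm_command(series=[[0.0005,0,0.05,0,0,0],[0.0005,0,0.09,0,0,0],[0.0005,0,0.1195,0,0,0],[0.0005,0,0.1195,0,0,0],[0.0005,0,0.1195,0,0,0]])

```text
time: 10.95
tcp_pos: [0.4696, 0.1784, 0.0333]
tool_rot: [-3.114, 0.414, -0.002]
ft_force: [0.6, 0.1, -1.0]
grip_width: 0.0858
```

Request:
arm_command(series=[[0,0,0,0,0,0],[0,0,0,0,0,0],[0,0,0,0,0,0],[0,0,0,0,0,0],[0,0,0,0,0,0],[0,0,0,0,0,0],[0,0,0,0,0,0],[0,0,0,0,0,0]], hand=1, squeeze=20)

```text
time: 11.95
tcp_pos: [0.4691, 0.1787, 0.0331]
tool_rot: [-3.114, 0.413, -0.002]
ft_force: [-0.5, 0.2, 7.5]
grip_width: 0.0342
```

Request:
arm_command(series=[[0,0,-0.03,0,0,0],[0,0,-0.09,0,0,0],[0,0,-0.15,0,0,0],[0,0,-0.17,0,0,0],[0.019,0.053,-0.17,0,0,0],[0.038,0.106,-0.17,0,0,0],[0.057,0.159,-0.17,0,0,0],[0.076,0.212,-0.17,0,0,0],[0.095,0.265,-0.17,0,0,0],[0.114,0.318,-0.17,0,0,0],[0.133,0.371,-0.15,0,0,0],[0.145,0.403,-0.12,0,0,0],[0.145,0.403,-0.12,0,0,0],[0.145,0.403,-0.12,0,0,0],[0.145,0.403,-0.12,0,0,0]])

```text
time: 13.82
tcp_pos: [0.5038, -0.2474, 0.1532]
tool_rot: [3.114, -0.411, 0.001]
ft_force: [-0.1, 0.1, 0.4]
grip_width: 0.0342
```

Run:
```python
from h import *
np.set_printoptions(precision=4,suppress=True)
s=telemetry.state();print(s['time'],s['tcp_pos'],s['q'],s['grip_width'])
f=grab('wrist','w5')
for d in viewer.look_for('wrist','cup_a')[:3]: print(d)
e=proj(f,[.5034,-.2483,.024]);print('exp',e)
g=cv2.cvtColor(f['color'],cv2.COLOR_RGB2GRAY);x0,y0=(e-45).astype(int)
c=cv2.HoughCircles(cv2.GaussianBlur(g[y0:y0+90,x0:x0+90],(3,3),0),cv2.HOUGH_GRADIENT,1,30,param1=60,param2=12,minRadius=21,maxRadius=30)
for q in ([] if c is None else c[0][:3]): p=q[:2]+[x0,y0];print('hough',p,q[2],w(f,p,.024),tool(w(f,p,.024)))
for z in (.042,.052): print(z,proj(f,[.519,-.19,z]))
```

```text
13.825 [ 0.5038 -0.2474  0.1532] [-0.5796  0.4135  1.707   0.0001  1.0202 -0.3169] 0.03421719808506597
{'location': [285.8, 133.7], 'p': 0.75}
exp [283.4222 205.6971]
hough [283.5 204.5] 25.7 [ 0.5037 -0.2474  0.024 ] [-0.0003 -0.0001  0.1292]
0.042 [283.2187 129.6298]
0.052 [283.1646 130.9267]
```

View pics/w5.png

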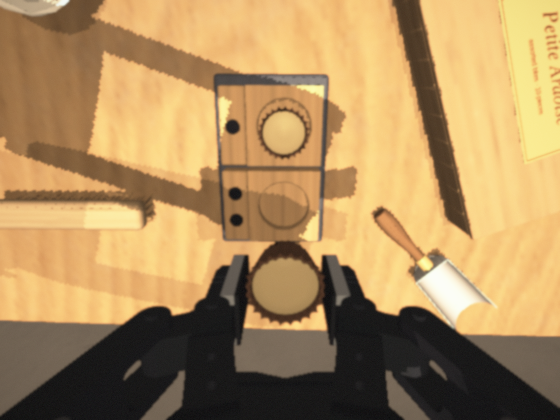

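The held cup is at (285,285), pocket 2 at (284,204.5), and cup 1 at (285,133), slightly toward pocket 2 inside its own pocket. I'll go down most of the way and check before seating.

Request:
arm_command(series=[[0,-0.0005,0.04,0,0,0],[0,-0.0005,0.075,0,0,0],[0,-0.0005,0.085,0,0,0],[0,-0.0005,0.085,0,0,0],[0,-0.0005,0.085,0,0,0],[0,-0.0005,0.085,0,0,0]])

```text
time: 14.68
tcp_pos: [0.5044, -0.2484, 0.0686]
tool_rot: [3.113, -0.413, 0.003]
ft_force: [0.2, -0.0, -0.2]
grip_width: 0.034
```

Request:
arm_command(series=[[-0.0005,-0.001,0.005,0,0,0],[-0.0005,-0.001,0.012,0,0,0],[-0.0005,-0.001,0.018,0,0,0],[-0.0005,-0.001,0.021,0,0,0],[-0.0005,-0.001,0.021,0,0,0],[-0.0005,-0.001,0.021,0,0,0]])

```text
time: 15.42
tcp_pos: [0.5032, -0.2467, 0.0467]
tool_rot: [-3.114, 0.413, 0.001]
ft_force: [-2.2, 1.7, 8.0]
grip_width: 0.0343
```

Request:
arm_command(series=[[0,0,0,0,0,0],[0,0,0,0,0,0],[0,0,0,0,0,0],[0,0,0,0,0,0],[0,0,0,0,0,0],[0,0,-0.03,0,0,0],[0,0,-0.06,0,0,0],[0,0,-0.105,0,0,0],[0,0,-0.105,0,0,0],[0,0,-0.105,0,0,0]], hand=-1)

```text
time: 16.68
tcp_pos: [0.5031, -0.2466, 0.1511]
tool_rot: [3.114, -0.414, -0.0]
ft_force: [0.0, 0.7, 0.2]
grip_width: 0.0854
```

Run:
```python
from h import *
np.set_printoptions(precision=4,suppress=True)
s=telemetry.state();print(s['time'],s['tcp_pos'],s['q'],s['grip_width'])
f=grab('wrist','w6')
for d in viewer.look_for('wrist','cup_a')[:3]: print(d,w(f,d['location'],.042))
a=f['color'][40:270,180:360,::-1]; a=cv2.resize(a,None,fx=2.6,fy=2.6,interpolation=cv2.INTER_CUBIC)
g=grab('side')['color'][150:230,230:330,::-1]; g=cv2.resize(g,(325,598),interpolation=cv2.INTER_CUBIC) if 0 else cv2.resize(g,(330,264),interpolation=cv2.INTER_CUBIC)
o=np.zeros((598,800,3),np.uint8); o[:a.shape[0],:a.shape[1]]=a[:598]; o[:264,470:800]=g; cv2.imwrite('pics/c6.png',o)
for n,p in (('p1',(.5196,-.1885)),('p2',(.5037,-.2474))): print(n,proj(f,[*p,.024]),proj(f,[*p,.042]))
```

```text
16.675 [ 0.5031 -0.2466  0.1511] [-0.579   0.4154  1.7102 -0.0001  1.0161 -0.3149] 0.08535561880847695
{'location': [282.3, 132.4], 'p': 0.63} [ 0.5173 -0.1907  0.042 ]
{'location': [286.0, 213.7], 'p': 0.62} [ 0.5046 -0.2478  0.042 ]
p1 [284.7422 126.2925] [284.7381 128.2928]
p2 [284.6821 206.0123] [284.6741 213.5034]
```

View pics/c6.png

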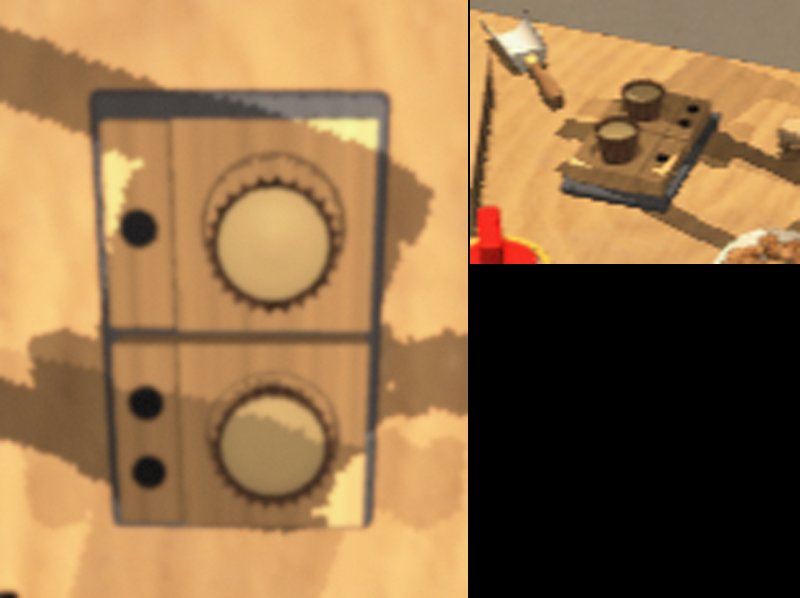

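Both cups stand in their pockets. Cup 2 is at (286,213.5), as predicted for dead centre. Cup 1 is at (285,134), about 4 mm off centre but within the pocket's slack and with a round, level rim. I'll leave them in order and go on to the cap.

Request:
arm_command(series=[[0,0,-0.06,0,0,0],[-0.002,-0.04,-0.1,0,0,-0.1],[-0.005,-0.09,-0.1,0,0,-0.2],[-0.01,-0.14,-0.1,0,0,-0.3],[-0.013,-0.19,-0.1,0,0,-0.4],[-0.016,-0.24,-0.1,0,0,-0.5],[-0.0196,-0.301,-0.1,0,0,-0.545],[-0.0196,-0.301,-0.1,0,0,-0.545],[-0.0196,-0.301,-0.1,0,0,-0.545],[-0.0196,-0.301,-0.1,0,0,-0.545]])

```text
time: 18.08
tcp_pos: [0.5626, 0.0477, 0.2507]
tool_rot: [3.111, 0.438, -0.002]
ft_force: [0.2, -0.9, 0.7]
grip_width: 0.0853
```

Run:
```python
from h import *
np.set_printoptions(precision=4,suppress=True)
s=telemetry.state();print(s['time'],s['tcp_pos'],s['q'],s['grip_width'])
f=grab('wrist','w7')
for l,z in (('cap_wing',.125),('cap',.1),('canister',.09)):
  for d in viewer.look_for('wrist',l)[:2]: p=w(f,d['location'],z);print(l,d,p,tool(p))
```

```text
18.075 [0.5626 0.0477 0.2507] [-0.0375  0.3112  1.59   -0.0006  1.2416 -0.3168] 0.08533548870457448
cap_wing {'location': [291.8, 190.3], 'p': 0.86} [0.5651 0.061  0.125 ] [ 0.006  -0.0123  0.1261]
cap {'location': [291.5, 194.4], 'p': 0.78} [0.5683 0.0511 0.1   ] [ 0.0061 -0.0019  0.1512]
canister {'location': [288.1, 160.4], 'p': 0.75} [0.5579 0.0766 0.09  ] [ 0.0031 -0.0291  0.1613]
canister {'location': [107.3, 194.8], 'p': 0.44} [0.4128 0.003  0.09  ] [-0.1567  0.0017  0.1613]
```

View pics/w7.png

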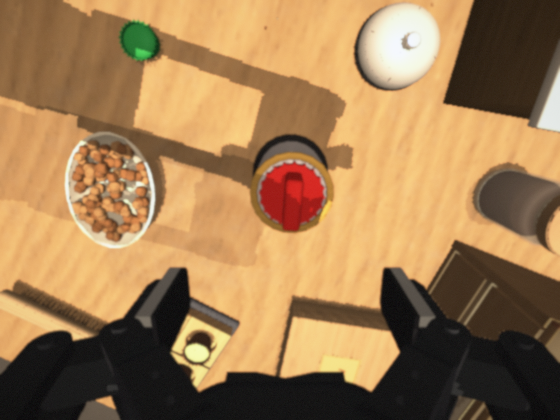

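The wing bar runs near-vertically in the picture, from about (293,173) to (291,230), so the jaws are already almost square to it. The brass ring is centred at about (292,194).

Run:
```python
from h import *
np.set_printoptions(precision=4,suppress=True)
f=grab('wrist')
rg=w(f,(292,193.5),.095);print('ring',rg,tool(rg))
hsv=cv2.cvtColor(f['color'],cv2.COLOR_RGB2HSV)
red=((hsv[...,0]<8)|(hsv[...,0]>172))&(hsv[...,1]>150)&(hsv[...,2]>60)
ys,xs=np.nonzero(red[140:250,240:345]);c=np.array([xs.mean()+240,ys.mean()+140]);print('red',c,len(xs))
a=f['color'][150:240,245:340,0].astype(int)
for r in range(165,236,8): print(r,''.join('%4d'%v for v in f['color'][r,275:312:1,0]))
for k in (-.021,.021): print(proj(f,rg+np.array([0,0,.035])+k*R.from_rotvec(telemetry.state()['tool_rot']).as_matrix()[:,1]))
```

```text
ring [0.5695 0.0508 0.095 ] [ 0.007  -0.0009  0.1563]
red [290.7914 194.6792] 3111
165  182 179 171 170 171 169 174 187 199 204 202 196 197 201 202 204 205 210 213 213 207 200 191 182 176 170 167 172 179 188 196 201 202 197 193 186 176
173  215 213 215 216 216 214 215 211 209 195 170 139 123 117 118 120 120 120 121 125 125 128 131 140 156 179 201 213 216 216 217 216 216 216 216 216 214
181  194 198 204 207 202 186 171 161 150 134 133 153 172 185 189 190 190 190 188 186 186 183 181 177 173 163 158 173 195 209 214 215 213 214 214 215 214
189  160 160 161 160 159 160 159 154 142 137 156 179 195 205 210 211 210 213 212 213 212 214 214 212 204 193 180 181 195 209 213 212 213 212 212 213 214
197  160 161 159 161 160 160 158 147 132 131 140 151 157 158 163 168 177 187 193 194 199 205 209 204 194 178 164 163 170 174 178 186 197 205 210 210 208
205  159 159 158 158 160 158 149 135 128 136 147 154 159 159 160 159 160 159 160 159 158 159 156 152 148 140 147 156 159 160 159 159 159 159 159 160 160
213  160 160 159 159 157 153 140 129 132 144 152 156 159 159 159 159 160 158 158 160 158 156 153 143 137 142 152 157 158 159 159 159 158 158 161 160 160
221  142 147 151 154 155 148 136 132 139 149 156 157 158 162 159 160 159 159 160 157 156 153 148 142 141 149 154 156 153 150 147 144 141 135 126 125 129
229  185 171 159 151 144 141 135 135 137 140 143 145 147 148 145 145 146 146 148 148 146 140 137 136 138 139 141 144 148 152 165 188 210 225 234 239 241
[293.1894 179.011 ]
[292.7292 231.2543]
```

Request:
arm_command(series=[[0.006,-0.001,0.03,0,0,0.06],[0.006,-0.001,0.07,0,0,0.06],[0.006,-0.001,0.1,0,0,0.06],[0.006,-0.001,0.1255,0,0,0.06],[0.006,-0.001,0.1255,0,0,0.06],[0.006,-0.001,0.1255,0,0,0.06],[0.006,-0.001,0.1255,0,0,0.06]])

```text
time: 19.2
tcp_pos: [0.5696, 0.0514, 0.1272]
tool_rot: [3.122, 0.346, 0.004]
ft_force: [0.3, -0.4, 0.8]
grip_width: 0.0854
```

Request:
arm_command(series=[[0,0,0,0,0,0],[0,0,0,0,0,0],[0,0,0,0,0,0],[0,0,0,0,0,0],[0,0,0,0,0,0],[0,0,0,0,0,0],[0,0,0,0,0,0],[0,0,0,0,0,0],[0,0,0,0,0,0]], hand=1, squeeze=40)

```text
time: 20.32
tcp_pos: [0.5687, 0.0515, 0.1259]
tool_rot: [3.122, 0.346, 0.001]
ft_force: [0.3, 0.8, 4.1]
grip_width: 0.0131
```

```bash
cat > st.py <<'E'
from h import *
np.set_printoptions(precision=4,suppress=True)
s=telemetry.state(); M=R.from_rotvec(s['tool_rot']).as_matrix()
print(s['time'],s['tcp_pos'],'yaw',np.degrees(np.arctan2(M[1,0],M[0,0])),'F',s['ft_force'],'M',s['moment'],s['grip_width'],s['q'],'tau6',s['tau'][5])
E
python3 st.py
```

```text
20.325 [0.5687 0.0515 0.1259] yaw 12.661663233770435 F [0.2671 0.7923 4.1181] M [ 0.0159  0.0186 -0.0223] 0.013131695508511343 [-0.0306  0.4611  1.7088 -0.0001  0.9714 -0.2515] tau6 0.002404888509772718
```

Request:
arm_command(series=[[0,0,0,0,0,0.02],[0,0,0,0,0,0.04],[0,0,0,0,0,0.06],[0,0,0,0,0,0.08],[0,0,0,0,0,0.08],[0,0,0,0,0,0.08]])

```text
time: 21.08
tcp_pos: [0.5686, 0.0515, 0.1259]
tool_rot: [3.134, 0.221, 0.0]
ft_force: [0.6, -0.6, 4.1]
grip_width: 0.013
```

```bash
python3 st.py
```

```text
21.075 [0.5686 0.0515 0.1259] yaw 8.078399282903023 F [ 0.5932 -0.6053  4.0753] M [-0.1053  0.0081 -0.0554] 0.013003475435634685 [-0.0306  0.4611  1.7088 -0.0001  0.9714 -0.1716] tau6 -0.05344514502212405
```

Request:
arm_command(series=[[0,0,0,0,0,0.015],[0,0,0,0,0,0.03],[0,0,0,0,0,0.045],[0,0,0,0,0,0.045]])

```text
time: 21.58
tcp_pos: [0.5686, 0.0515, 0.1259]
tool_rot: [3.138, 0.151, 0.0]
ft_force: [0.5, -1.3, 5.6]
grip_width: 0.0133
```

```bash
python3 st.py
```

```text
21.575 [0.5686 0.0515 0.1259] yaw 5.494218974824868 F [ 0.4722 -1.3448  5.5965] M [-0.0617  0.0234 -0.0178] 0.013328192336403023 [-0.0306  0.4611  1.7089 -0.0001  0.9714 -0.1264] tau6 0.02229602832812816
```

Request:
arm_command(series=[[0,0,0,0,0,0.015],[0,0,0,0,0,0.03],[0,0,0,0,0,0.045],[0,0,0,0,0,0.045]])

```text
time: 22.08
tcp_pos: [0.5686, 0.0515, 0.1259]
tool_rot: [3.14, 0.08, 0.0]
ft_force: [0.4, -0.2, 4.6]
grip_width: 0.0132
```

```bash
python3 st.py
```

```text
22.075 [0.5686 0.0515 0.1259] yaw 2.9199808443783595 F [ 0.429  -0.2409  4.6127] M [-0.0319  0.0524 -0.048 ] 0.013184702975849595 [-0.0306  0.461   1.7088 -0.0001  0.9714 -0.0815] tau6 0.02226312761195004
```

Request:
arm_command(series=[[0,0,0,0,0,0.015],[0,0,0,0,0,0.03],[0,0,0,0,0,0.04],[0,0,0,0,0,0.04]])

```text
time: 22.58
tcp_pos: [0.5686, 0.0515, 0.1259]
tool_rot: [3.141, 0.017, 0.0]
ft_force: [0.4, -0.5, 4.3]
grip_width: 0.0133
```

```bash
python3 st.py
```

```text
22.575 [0.5686 0.0515 0.1259] yaw 0.6309382789717309 F [ 0.4489 -0.4994  4.2913] M [-0.0437  0.0134 -0.0208] 0.013325715702171344 [-0.0306  0.4611  1.7088 -0.0001  0.9714 -0.0415] tau6 0.024508609785698354
```

Request:
arm_command(series=[[0,0,0,0,0,0.02],[0,0,0,0,0,0.04],[0,0,0,0,0,0.06],[0,0,0,0,0,0.08],[0,0,0,0,0,0.08]])

```text
time: 23.2
tcp_pos: [0.5686, 0.0516, 0.1259]
tool_rot: [-3.14, 0.109, -0.0]
ft_force: [-1.2, -0.1, 4.9]
grip_width: 0.0133
```

```bash
python3 st.py
```

```text
23.2 [0.5686 0.0516 0.1259] yaw -3.961155085660667 F [-1.1567 -0.0666  4.9315] M [-0.0434  0.067  -0.0721] 0.013263910716924556 [-0.0305  0.461   1.7088  0.      0.9715  0.0386] tau6 0.018629534170031548
```

There is no resistance past 16.6°, so clockwise is the loosening direction (left-handed thread). I'll turn on to about 84°, short of the stop.

Request:
arm_command(series=[[0,0,0,0,0,0.06],[0,0,0,0,0,0.12],[0,0,0,0,0,0.18],[0,0,0,0,0,0.24],[0,0,0,0,0,0.3],[0,0,0,0,0,0.36],[0,0,0,0,0,0.42],[0,0,0,0,0,0.48],[0,0,0,0,0,0.54],[0,0,0,0,0,0.6],[0,0,0,0,0,0.6]])

```text
time: 24.58
tcp_pos: [0.5686, 0.0516, 0.1259]
tool_rot: [-2.967, 1.032, -0.0]
ft_force: [-0.3, -0.0, 5.7]
grip_width: 0.0135
```

```bash
python3 st.py
```

```text
24.575 [0.5686 0.0516 0.1259] yaw -38.36924766655269 F [-0.3041 -0.0158  5.6535] M [-0.0389  0.0039 -0.0569] 0.013500647595733897 [-0.0306  0.4611  1.7088  0.      0.9715  0.6391] tau6 0.18027741461992264
```

Request:
arm_command(series=[[0,0,0,0,0,0.06],[0,0,0,0,0,0.12],[0,0,0,0,0,0.18],[0,0,0,0,0,0.24],[0,0,0,0,0,0.3],[0,0,0,0,0,0.36],[0,0,0,0,0,0.42],[0,0,0,0,0,0.48],[0,0,0,0,0,0.54],[0,0,0,0,0,0.57],[0,0,0,0,0,0.57],[0,0,0,0,0,0.57]])

```text
time: 26.08
tcp_pos: [0.5685, 0.0515, 0.1259]
tool_rot: [-2.558, 1.824, -0.0]
ft_force: [-0.0, -0.3, 4.7]
grip_width: 0.013
```

```bash
python3 st.py
```

```text
26.075 [0.5685 0.0515 0.1259] yaw -70.99712938782675 F [-0.0316 -0.2727  4.7193] M [-0.0281 -0.0107 -0.0566] 0.013040198535472974 [-0.0306  0.461   1.7089  0.      0.9716  1.2085] tau6 -0.06896946346387267
```

I've turned 83.7° with negligible moment. Now I'll lift gently.

Request:
arm_command(series=[[0,0,-0.002,0,0,0],[0,0,-0.004,0,0,0],[0,0,-0.006,0,0,0],[0,0,-0.006,0,0,0]])

```text
time: 26.58
tcp_pos: [0.5685, 0.0515, 0.1318]
tool_rot: [2.558, -1.824, 0.0]
ft_force: [-0.3, -0.4, -0.0]
grip_width: 0.0136
```

```bash
python3 st.py
```

```text
26.575 [0.5685 0.0515 0.1318] yaw -70.98529981784148 F [-0.3087 -0.3847 -0.0327] M [ 0.0065 -0.0052 -0.0268] 0.013584264630361437 [-0.0306  0.4532  1.704  -0.0001  0.9845  1.2084] tau6 -0.00029849376005586237
```

Request:
arm_command(series=[[0,0,-0.01,0,0,0],[0,0,-0.02,0,0,0],[0,0,-0.035,0,0,0],[0,0,-0.05,0,0,0],[0,0,-0.065,0,0,0],[0,0,-0.08,0,0,0],[0,0,-0.09,0,0,0],[0,0,-0.094,0,0,0],[0,0,-0.094,0,0,0],[0,0,-0.094,0,0,0],[0,0,-0.094,0,0,0]])

```text
time: 27.95
tcp_pos: [0.5681, 0.0515, 0.2252]
tool_rot: [2.557, -1.824, -0.002]
ft_force: [-0.3, 0.5, -1.1]
grip_width: 0.0133
```

```bash
python3 st.py
python3 - <<'E'
from h import *
f=grab('side'); a=f['color'][120:320,140:400,::-1]
cv2.imwrite('pics/fin.png',cv2.resize(a,(780,600),interpolation=cv2.INTER_CUBIC))
print(proj(f,[.5685,.0515,.095]),proj(f,[.5685,.0515,.19]))
E
```

```text
27.95 [0.5681 0.0515 0.2252] yaw -70.99347433584408 F [-0.2986  0.5025 -1.1424] M [ 0.0324  0.003  -0.0325] 0.013259130871046888 [-0.0306  0.3443  1.6087 -0.0001  1.1898  1.2085] tau6 -5.002833773914972e-06
[236.85886871 231.20951663] [232.92124184 193.07836617]
```

View pics/fin.png

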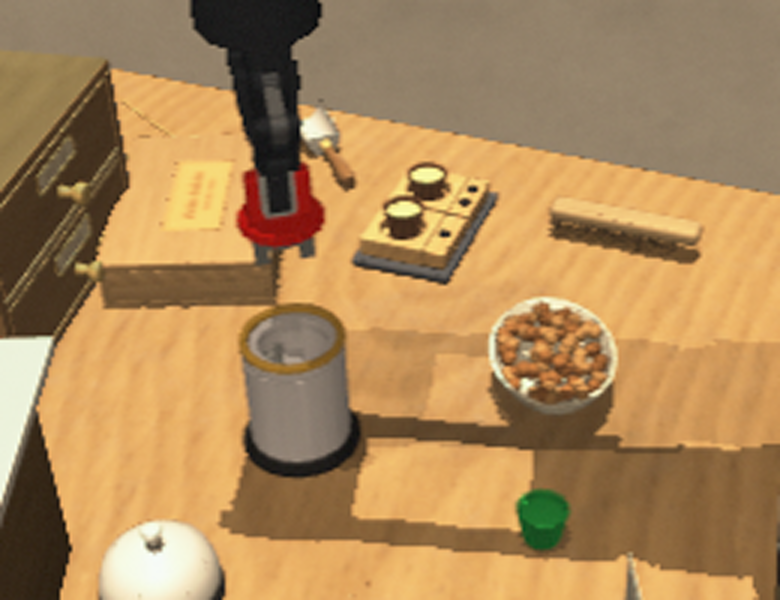

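The cap is out at about (281,215), level above the open canister at (293,340). Both cups stand upright in their pockets and nothing else has moved. Handing in.

Request:
arm_command(series=[[0,0,0,0,0,0],[0,0,0,0,0,0],[0,0,0,0,0,0],[0,0,0,0,0,0]])

```text
time: 28.5
tcp_pos: [0.5685, 0.0515, 0.2258]
tool_rot: [2.558, -1.824, 0.0]
ft_force: [-0.2, 0.4, -0.7]
grip_width: 0.0136
```

```bash
python3 st.py; python3 -c "
from cell import ctrl
print(ctrl.finish_job())"
```

```text
28.5 [0.5685 0.0515 0.2258] yaw -70.9867490656627 F [-0.2195  0.4377 -0.7382] M [0.0465 0.0217 0.0001] 0.01357472078197066 [-0.0306  0.3436  1.6082 -0.0001  1.1899  1.2084] tau6 -4.849961669606273e-05
the job is handed in; nothing more can be done
None
```

The job is done and handed in at 28.5 s of the 72 s allowed. One cup went into the one-dot pocket first, then the other into the two-dot pocket. The red cap then came off the canister and is still in the gripper.

- **Cap:** It turns loose clockwise seen from above (left-handed thread). I tested that way first in small steps and met no stop. I turned it 83.7° with almost no resistance, and it lifted straight out.
- **Final pose:** The cap is held still and level, 10 cm above its seat and straight over the open canister. The wrist force reads about 0.7–1.1 N down, about the cap's weight.
- **Cups:** Both stand upright in their pockets in the last side picture. The cup in the two-dot pocket is centred. The one in the one-dot pocket sits about 3–4 mm off centre toward the other pocket. I left it there, because picking it up again could have upset the order you asked for.
- **A check that disagreed:** My camera estimate of where the first cup sat in the gripper was about 3 mm off, which caused that offset. I allowed for it with the second cup.
- **Everything else:** The largest wrist force I read was about 8 N, and nothing else looked moved in the last side picture.

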